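# Sweep the casting buttons into the scrap pan and shut its cover

## Task

Sweep the three metal casting buttons (the domed discs with a little stub on top) across the bench mat into the open scrap pan with your fingertips, far enough in that its cover can come down in front of them, then push the cover down until it is fully shut. Pick nothing up: the buttons are only pushed, and the polishing wheel lying among them and everything else on the bench stays where it is.

Things in the scene. Friction and masses are not known exactly. Their poses are not given: they have to be found in the camera images.
- scrap_pan: scrap pan of plain sheet metal like a low dustpan, screwed down on a dark bench mat (297x420 mm, flat top at z = 0.003): x -50..+50 mm, y -90..+90 mm, and a 14 mm screwed flange behind. Origin: centre of its underside; z up; open mouth at its -x side (roughly towards the robot), hinge at +x. Side walls 3 mm thick from x = -44 mm (20 mm high) rising to 44 mm at the rear wall; 174 mm wide inside
- pan_mouth (a point): middle of the pan's mouth edge, at (-50, 0, 0) mm in the pan's frame, axes as the pan's. The floor thins to nothing here (ramp over the first 12 mm up to its 2.5 mm thickness), so things slide in along the mat. The shut cover's front stands 4 mm behind this edge
- cover (a joint): opening angle of the pan's hinged cover: 0 is shut (it then slopes down 0.245 rad towards the mouth), 1.82 stands straight up, stop at 2.05; starts open at 1.75 to 1.95. The hinge is stiff (0.09 N m of friction, cover 90 g): it stays where it is left and must be pushed all the way
- cover_hinge (a point): middle of the cover's hinge line, at (+50, 0, +46) mm in the pan's frame; the hinge runs along the pan's y
- cover_edge (a point): middle of the cover's free edge, on its outer side (upper when shut, rear when open). The cover is a flat sheet 2 mm thick and 182 mm wide, 99 mm from hinge to this edge, where a 19 mm deep front is turned down: when shut it closes the mouth and just clears the floor, when open it sticks out at the top towards the mouth side
- button_1: a casting button (scrap cut off a metal casting): a domed metal disc 21 mm across, its rim upright up to 6.5 mm, with a thin sprue stub (5 mm across) standing on its middle, 16 mm high in all, about 22 g; lies flat on the mat in a row in front of the pan's mouth; origin at the centre of its underside
- button_2: a casting button (scrap cut off a metal casting): a domed metal disc 21 mm across, its rim upright up to 6.5 mm, with a thin sprue stub (5 mm across) standing on its middle, 16 mm high in all, about 22 g; lies flat on the mat in a row in front of the pan's mouth; origin at the centre of its underside
- button_3: a casting button (scrap cut off a metal casting): a domed metal disc 21 mm across, its rim upright up to 6.5 mm, with a thin sprue stub (5 mm across) standing on its middle, 16 mm high in all, about 22 g; lies flat on the mat in a row in front of the pan's mouth; origin at the centre of its underside
- wheel_small: the small polishing wheel: a flat disc 24 mm across and 10 mm high with a hollow in the middle, lying in the row among the buttons; origin at the centre of its underside
- wheel_large: the large polishing wheel: a flat disc 32 mm across and 12 mm high, lying right of the pan; origin at the centre of its underside
- jaw_cast: plaster model of a jaw, 51x66x31 mm, left of the pan; origin at the centre of its underside
- sanding_stick: flat abrasive stick, 16x62x8 mm, long along its y, left of the row of buttons; origin at the centre of its underside
- bur_case: flat closed case, 72x111x24 mm, behind the pan; origin at the centre of its underside
- jar: small screw-top jar, 37 mm across and 50 mm high, behind the pan on the left; origin at the centre of its underside
- carton: small carton, 48x74x26 mm, behind the pan on the right; origin at the centre of its underside
- spatula: mixing spatula lying flat, 21x200x18 mm, long along its y, at the far left; origin at the centre of its underside

How it is judged:
On the way, in this order (a step that is already met when the one before it is completed fails the run):
1. all three buttons lie in the pan, behind the line of the cover's front, while the cover is open (x of button_1 in the frame of scrap_pan between -0.046 and 0.045 m and y of button_1 in the frame of scrap_pan between -0.085 and 0.085 m and z of each of button_1, button_2, button_3 in the frame of scrap_pan below 0.02 m and x of button_2 in the frame of scrap_pan between -0.046 and 0.045 m and y of button_2 in the frame of scrap_pan between -0.085 and 0.085 m and x of button_3 in the frame of scrap_pan between -0.046 and 0.045 m and y of button_3 in the frame of scrap_pan between -0.085 and 0.085 m and value of joint cover above 0.3 rad), for 0.2 s.
2. the cover is pushed shut (value of joint cover below 0.05 rad), for 0.2 s.
At the end, for the whole second after the job is handed in: All three buttons lie at rest on the pan's floor (centres at least 14 mm inside the mouth edge, between the side walls) and the cover is shut to within 0.05 rad (x of button_1 in the frame of scrap_pan between -0.036 and 0.045 m and y of button_1 in the frame of scrap_pan between -0.085 and 0.085 m and z of each of button_1, button_2, button_3 in the frame of scrap_pan below 0.02 m and x of button_2 in the frame of scrap_pan between -0.036 and 0.045 m and y of button_2 in the frame of scrap_pan between -0.085 and 0.085 m and x of button_3 in the frame of scrap_pan between -0.036 and 0.045 m and y of button_3 in the frame of scrap_pan between -0.085 and 0.085 m and value of joint cover below 0.05 rad and linear speed of each of button_1, button_2, button_3 below 0.02 m/s); the robot touches nothing.
It fails at once if a button is lifted (its underside more than 22 mm above the mat) (height (world z) of any of button_1, button_2, button_3 above 0.025 m).
It fails at once if a polishing wheel is moved by more than 15 mm or lifted (distance of any of wheel_small, wheel_large from where it was at the start of the episode above 0.015 m).
It fails at once if something else on the bench is moved by more than 15 mm or lifted (distance of any of jaw_cast, sanding_stick, bur_case, jar, carton, spatula from where it was at the start of the episode above 0.015 m).
It also fails if it takes over 69 s, if anything falls off the work surface, if the arm or the gripper's body presses on something with over 40 N, if the wrist force passes 120 N, or if a joint passes its speed limit or range.

## Robot

A 6-joint arm with a two-finger parallel gripper is mounted at the origin on a cart in front of the work surface, level with it; the furniture and walls round the work are solid. World frame = base frame: x ahead of the robot, y to its left, z up, the work surface at z = 0. Lengths are in m, angles in rad, forces in N, time in s.
With the tool pointing down it reaches from about 0.35 to 0.8 m from the base axis. Payload 7.3 kg.
Tool frame: the origin (TCP) lies midway between the tips of the shut fingers; the grasp point (between the pads) lies 19 mm behind it; z points along the fingers, y is the line along which they close (so a half turn about z gives the same grasp; the last joint's range is limited). The gripper opens to 85 mm and grips with 20 to 120 N. Pads are 22 mm wide; open, the fingers measure 114 mm over their backs; the gripper's body (76 mm by 85 mm) begins 54 mm behind the grasp point. The pads swing forward as they close: fully open they stand 13 mm farther back than shut.
Start: joints at [1.095, 0.342, 1.524, -0, 1.275, -0.146], TCP at [0.17, 0.497, 0.231] pointing down, gripper open.
Joint ranges: [-2.53, 2.53], [-0.77, 2.02], [0.04, 2.7], [-1, 4.14], [0.28, 2.66], [-3.11, 3.11]. Speed limits (rad/s): [2.57, 2.57, 3.14, 3.14, 3.14, 3.14].

## Interface

Orientations are given as a rotation vector (axis times angle).
In Python, from station import bot, eyes, workorder gives the robot as it stands. The module is installed in compiled form; this text tells all that it offers.
- The arm moves only by the tool play_rows, never from a script. Its argument "steps" is a list of rows, each an object with "travel": the shift along the tool's x, y, z in cm, a list of three; "turn": the turn, a rotation vector about the tool's x, y, z in rad, a list of three; "claw": the opening, from 0 (shut) to 1 (fully open). In form: [{"travel": [dx, dy, dz], "turn": [ax, ay, az], "claw": claw}, ...]. A call has 1 to 20 rows; each row shifts and turns the commanded pose from where the row before left it, along the tool's axes as they then stand; what a row does not reach is not made up. A row lasts 1/8 s, in which the tool goes at most 62.5 mm and 10.7 degrees, less where a joint would pass 70% of its speed; a pose out of reach is approached as far as the arm can. A call is refused whole if a number of a shift passes 6.25 or a number of a turn 0.188, either way. A call with a gripper value outside its range is refused whole. The fingers move at their own pace and stop on an object; the grip force is fixed at half the most. Time passes only in rows, so rows that do not move let the fingers close. It gives the time, the measured TCP pose, the force, the opening and the grip force at its end, in the units of the state.
- bot.get_state(): the state, without advancing time (a new reading comes with each control period).
- eyes.snapshot(name): name is "scene" or "top" or "wrist"; returns the picture (480x640x3 uint8, red, green, blue); there is no depth.
- eyes.calibration(name): a dict with "fx", "fy", "cx", "cy" (pixels), "position" and "rotation" of the camera in the world; the wrist camera has in their place "hand_eye" (4x4, takes a point from camera to tool coordinates, whose origin is the TCP and whose axes are the flange's). Camera axes: x right, y up, looking along -z (the intrinsics and any distortion apply to the point x, -y, -z); pixel columns grow to the right and rows downward; lengths in m; the calibration is good to about 2 mm. A picture is of the moment at which its call begins: read the wrist's pose just before it. calibration takes no time and is no camera call.
- workorder.job_done(): hands the job in; it is judged then, once.
The state is a dict: "time_s": time; "q": joint angles; "joint_velocities": joint speeds; "joint_efforts": joint torques, N m; "tool_pos": TCP position; "tcp_rot": TCP orientation; "force": force on the tool from outside, world axes, zero at the start; "moment": the same for the moment, N m; "grip_width": finger opening in m; "grasp_force": force on a finger pad.
Only numpy, scipy, OpenCV 4.12 (cv2) and the standard library are available. Lean on these libraries where they do the work, as an engineer would, in place of code of your own. Each camera call takes 0.05 s, during which the arm holds its last target. There are 200 camera calls.

## Working session

There is one attempt and no reset: what is moved stays moved. The work goes in short steps, Python scripts to look and compute and a tool call to move; the robot and the scene stay as the last step left them, time stands still between calls to the robot, and variables do not carry over. Pictures are saved under pics/ and viewed, at most 10 in all, crops included, and the job is handed in when it is done.

Besides the shell and the picture viewer there is one more tool, called after "Emit:" by a JSON object that holds its "op" and its "data", one argument or row to a line. play_rows: Moves the arm, as the interface text tells. Its arguments: {"type":"object","properties":{"steps":{"type":"array"}},"required":["steps"]}

```bash
mkdir -p pics
cat > h.py <<'E'
import numpy as np, cv2
from station import bot, eyes, workorder
from scipy.spatial.transform import Rotation as R
def snap(n,f):
    im=eyes.snapshot(n); cv2.imwrite('pics/'+f,im[:,:,::-1]); return im
def cam(n):
    c=eyes.calibration(n)
    r=np.array(c['rotation'])
    if r.shape!=(3,3): r=R.from_rotvec(r).as_matrix() if r.size==3 else R.from_quat(r).as_matrix()
    return c,np.array(c['position']),r
def px2w(n,u,v,z):
    c,p,r=cam(n)
    k=np.array([[c['fx'],0,c['cx']],[0,c['fy'],c['cy']],[0,0,1]])
    d=np.array(c.get('distortion',np.zeros(5)),float)
    x,y=cv2.undistortPoints(np.array([[[u,v]]],float),k,d)[0,0]
    ray=r@np.array([x,-y,-1]); return p+ray*(z-p[2])/ray[2]
def w2px(n,P):
    c,p,r=cam(n); q=r.T@(np.array(P)-p)
    return c['cx']+c['fx']*q[0]/-q[2], c['cy']-c['fy']*q[1]/-q[2]
E
python3 - <<'E'
from h import *
print(eyes.calibration('top'));print(eyes.calibration('scene'));print(bot.get_state())
snap('top','t0.png');snap('scene','s0.png')
E
```

```text
{'fx': 506.9145288739488, 'fy': 506.9145288739488, 'cx': 322.9471270324871, 'cy': 236.0967066266335, 'position': array([0.39175379, 0.30862603, 1.03435456]), 'rotation': array([ 0.17239052, -0.11793729, -1.56638522])}
{'fx': 513.635545694215, 'fy': 513.635545694215, 'cx': 319.9491626677264, 'cy': 243.3209682425334, 'position': array([ 0.23148489, -0.22906667,  0.72818243]), 'rotation': array([ 0.74951602, -0.21589748, -0.54923999])}
{'time_s': 0.0, 'q': array([ 1.09497650e+00,  3.42712860e-01,  1.52501330e+00,  3.62380561e-05,
        1.27539190e+00, -1.46009669e-01]), 'joint_velocities': array([-0.001038  , -0.00068294, -0.00104833,  0.00095255, -0.00184895,
        0.00012873]), 'joint_efforts': array([-9.33701449e-04, -4.33674216e+01, -2.46003717e+01, -4.03889126e-04,
        8.05707386e-03, -1.93810212e-05]), 'tool_pos': array([0.16981866, 0.49635853, 0.23063237]), 'tcp_rot': array([-5.15653986e-01, -3.09847721e+00,  2.26420478e-03]), 'force': array([ 0.03873086, -0.87137445, -0.65501612]), 'moment': array([-0.0267323 ,  0.05007948, -0.02890672]), 'grasp_force': 0.0, 'grip_width': 0.08546220404058623}
```

View pics/t0.png

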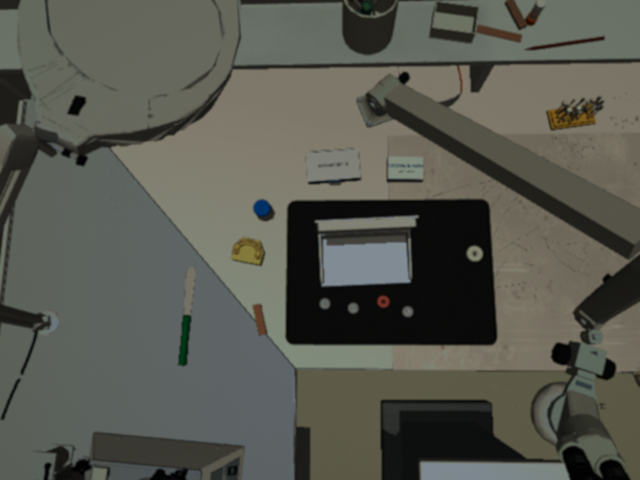

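View pics/s0.png

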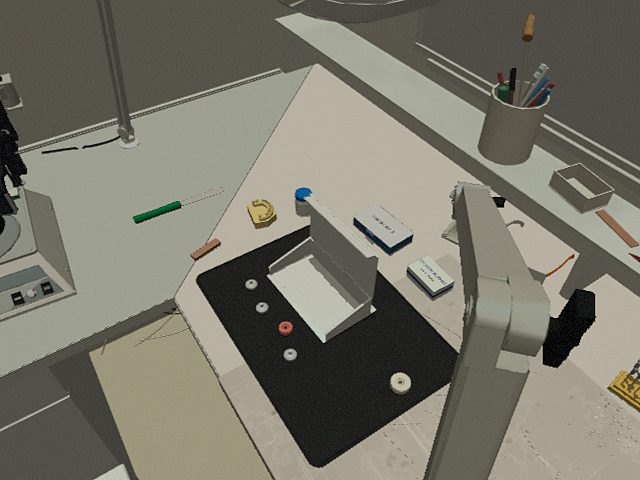

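The pictures show the buttons at about (325,303), (353,308) and (407,311) in the top view, with the red wheel at (383,301). The pan mouth runs from (322,287) to (411,283).

Run:
```python
from h import *
im=cv2.imread('pics/t0.png')
c=cv2.resize(im[205:345,240:440],(800,560),interpolation=cv2.INTER_CUBIC)
c=cv2.convertScaleAbs(c,alpha=1.3,beta=20)
cv2.imwrite('pics/t0c.png',c)
```

```text
(no output)
```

View pics/t0c.png

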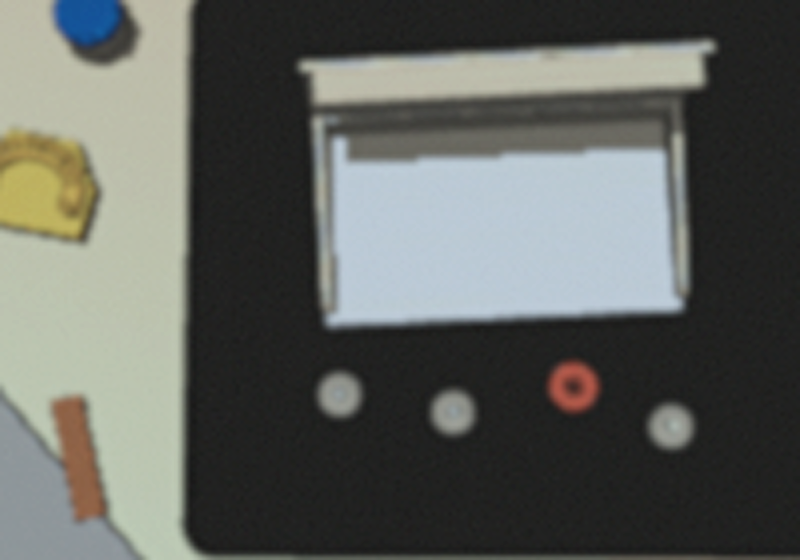

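The crop (4x, offset 240,205) puts the mouth corners at (327,327) and (684,312). The buttons are at (340,395), (453,413) and (671,427), and the wheel is at (574,387).

Run:
```python
from h import *
f=lambda u,v,z,n='top':px2w(n,240+u/4,205+v/4,z)
A=f(327,327,.003);B=f(684,312,.003);m=(A+B)/2;d=(A-B)[:2];print('mouth',A,B,np.linalg.norm(d))
ey=d/np.linalg.norm(d);ex=np.array([ey[1],-ey[0]]);print('yaw',np.arctan2(ex[1],ex[0]))
for n,u,v,z in [('b1',340,395,.008),('b2',453,413,.008),('w',574,387,.013),('b3',671,427,.008),('stickR',104,515,.008),('stickTR',84,397,.008)]:
    P=f(u,v,z); q=P[:2]-m[:2]; print(n,P.round(4),'mouth frame mm',(1000*np.array([q@ex,q@ey])).round(1))
for n,u,v in [('b1',251,284),('b2',262,307),('b3',290,354)]: print(n,px2w('scene',u,v,.008).round(4))
print(px2w('scene',268,270,.003),px2w('scene',324,338,.003))
s=bot.get_state();print(R.from_rotvec(s['tcp_rot']).as_matrix().round(3))
# tip heights of cover edge
print(eyes.calibration('wrist'))
```

```text
mouth [0.47993559 0.34691841 0.003     ] [0.48744359 0.16620116 0.003     ] 0.18087314273535268
yaw 0.04152168515618704
b1 [0.4454 0.3401 0.008 ] mouth frame mm [-34.8  85.1]
b2 [0.4365 0.2835 0.008 ] mouth frame mm [-46.1  28.8]
w [0.4492 0.2232 0.013 ] mouth frame mm [-35.9 -31.9]
b3 [0.4297 0.175  0.008 ] mouth frame mm [-57.4 -79.2]
stickR [0.3858 0.4579 0.008 ] mouth frame mm [-89.4 205.2]
stickTR [0.4443 0.4694 0.008 ] mouth frame mm [-30.6 214.3]
b1 [0.4473 0.3411 0.008 ]
b2 [0.4391 0.2844 0.008 ]
b3 [0.4318 0.1763 0.008 ]
[0.49123812 0.3577271  0.003     ] [0.49633681 0.17448881 0.003     ]
[[-0.946  0.324 -0.001]
 [ 0.324  0.946 -0.001]
 [ 0.    -0.001 -1.   ]]
{'fx': 345.5643676597204, 'fy': 345.5643676597204, 'cx': 316.92129183899334, 'cy': 243.64480307945487, 'hand_eye': array([[-8.95335687e-04,  9.52895223e-01,  3.03298356e-01,
         7.71401862e-02],
       [ 9.99999375e-01,  1.05644795e-03, -3.67127219e-04,
         2.73404845e-04],
       [-6.70252701e-04,  3.03297838e-01, -9.52895573e-01,
        -1.42411974e-01],
       [ 0.00000000e+00,  0.00000000e+00,  0.00000000e+00,
         1.00000000e+00]])}
```

Emit:
{"op": "play_rows", "data": {
  "steps": [
    {"travel":[-3.0,-0.5,0],"turn":[0,0,0],"claw":0},
    {"travel":[-3.5,-0.7,0],"turn":[0,0,0],"claw":0},
    {"travel":[-3.5,-0.8,0],"turn":[0,0,0],"claw":0},
    {"travel":[-3.6,-0.8,2.5],"turn":[0,0,0],"claw":0},
    {"travel":[-3.5,-0.8,2.5],"turn":[0,0,0],"claw":0},
    {"travel":[-3.5,-0.8,2.5],"turn":[0,0,0],"claw":0},
    {"travel":[-3.5,-0.8,2.5],"turn":[0,0,0],"claw":0},
    {"travel":[-3.5,-0.7,2.5],"turn":[0,0,0],"claw":0},
    {"travel":[0,0,3],"turn":[0,0,0],"claw":0},
    {"travel":[0,0,3],"turn":[0,0,0],"claw":0},
    {"travel":[0,0,0],"turn":[0,0,0],"claw":0},
    {"travel":[0,0,0],"turn":[0,0,0],"claw":0}
  ]
}}

```text
time_s: 1.6
tool_pos: [0.4124, 0.3519, 0.0471]
tcp_rot: [0.515, 3.098, 0.001]
force: [-0.3, -0.4, 0.5]
grip_width: -0.0002
grasp_force: 0.0
```

```bash
cat >> h.py <<'E'
def rel(t):
    s=bot.get_state(); M=R.from_rotvec(s['tcp_rot']).as_matrix()
    return (100*M.T@(np.array(t)-s['tool_pos'])).round(2)
def psi():
    M=R.from_rotvec(bot.get_state()['tcp_rot']).as_matrix(); return np.arctan2(-M[1,0],-M[0,0])
m=np.array([.4837,.2566]);ex=np.array([.9991,.0415]);ey=np.array([-.0415,.9991])
def P(x,y,z): return np.r_[m+ex*x/1000+ey*y/1000,z]   # mouth frame mm -> world
E
python3 - <<'E'
from h import *
s=bot.get_state();print(s['time_s'],s['tool_pos'],psi(),s['grip_width'],s['force'],rel([.4126,.3518,.0065]))
M=R.from_rotvec(s['tcp_rot']).as_matrix();print(M.round(3))
im=snap('wrist','w1.png')
E
```

```text
1.6 [0.41244285 0.35191396 0.0471498 ] -0.3295746560318301 -0.00021664171864993476 [-0.33863805 -0.39470127  0.49738649] [-0.02 -0.01  4.06]
[[-0.946  0.324  0.001]
 [ 0.324  0.946  0.001]
 [-0.001  0.001 -1.   ]]
```

View pics/w1.png

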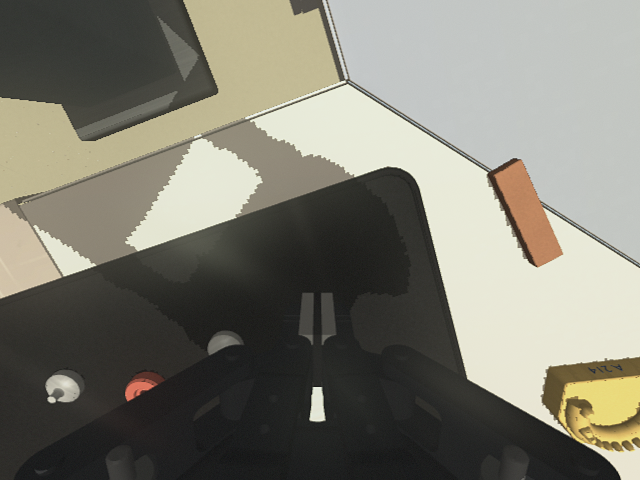

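Emit:
{"op": "play_rows", "data": {
  "steps": [
    {"travel":[0,0,2.0],"turn":[0,0,0],"claw":0},
    {"travel":[0,0,1.5],"turn":[0,0,0],"claw":0},
    {"travel":[0,0,0.5],"turn":[0,0,0],"claw":0},
    {"travel":[-0.7,0,0],"turn":[0,0,0],"claw":0},
    {"travel":[-0.6,0,0],"turn":[0,0,0],"claw":0},
    {"travel":[-0.6,0,0],"turn":[0,0,0],"claw":0},
    {"travel":[-0.6,0,0],"turn":[0,0,0],"claw":0},
    {"travel":[-0.6,0,0],"turn":[0,0,0],"claw":0},
    {"travel":[-0.6,0,0],"turn":[0,0,0],"claw":0},
    {"travel":[-0.6,0,0],"turn":[0,0,0],"claw":0},
    {"travel":[0,0,0],"turn":[0,0,0],"claw":0}
  ]
}}

```text
time_s: 3.02
tool_pos: [0.4534, 0.3375, 0.0064]
tcp_rot: [0.516, 3.098, 0.001]
force: [0.5, 0.2, 1.3]
grip_width: 0.0001
grasp_force: 0.9
```

Run:
```python
from h import *
s=bot.get_state();print(s['tool_pos'],s['force'])
im=eyes.snapshot('scene')[:,:,::-1]
cv2.imwrite('pics/s1.png',cv2.resize(im[160:440,180:480],(750,600*700//600*6//7),interpolation=cv2.INTER_CUBIC)[:600])
```

```text
[0.45337167 0.33747612 0.00638375] [0.46266115 0.18760395 1.30017338]
```

View pics/s1.png

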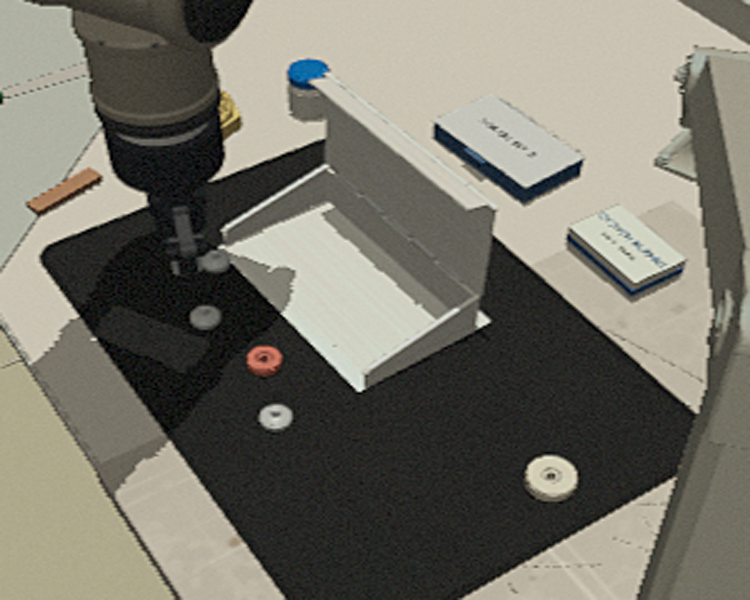

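The view shows b1 at crop (213,262), being pushed cleanly by the fingers. I'll continue the push.

Emit:
{"op": "play_rows", "data": {
  "steps": [
    {"travel":[-0.5,0,-0.05],"turn":[0,0,0],"claw":0},
    {"travel":[-0.6,0,-0.1],"turn":[0,0,0],"claw":0},
    {"travel":[-0.6,0,-0.05],"turn":[0,0,0],"claw":0},
    {"travel":[-0.6,0,0],"turn":[0,0,0],"claw":0},
    {"travel":[-0.6,0,0],"turn":[0,0,0],"claw":0},
    {"travel":[-0.6,0,0],"turn":[0,0,0],"claw":0},
    {"travel":[-0.5,0,0],"turn":[0,0,0],"claw":0},
    {"travel":[-0.3,0,0],"turn":[0,0,0],"claw":0},
    {"travel":[0,0,0],"turn":[0,0,0],"claw":0},
    {"travel":[1,0,0],"turn":[0,0,0],"claw":0},
    {"travel":[2,0,0],"turn":[0,0,0],"claw":0},
    {"travel":[2,0,-1],"turn":[0,0,0],"claw":0},
    {"travel":[2,0,-3],"turn":[0,0,0],"claw":0},
    {"travel":[0,0,0],"turn":[0,0,-0.185],"claw":0},
    {"travel":[0,0,0],"turn":[0,0,-0.185],"claw":0},
    {"travel":[0,0,0],"turn":[0,0,0],"claw":0}
  ]
}}

```text
time_s: 5.08
tool_pos: [0.4263, 0.3468, 0.0488]
tcp_rot: [-0.062, 3.141, 0.0]
force: [0.1, 0.7, 0.3]
grip_width: -0.0
grasp_force: 0.0
```

Run:
```python
from h import *
print(psi(),rel(P(-46-33,29,.0475)),rel(P(-46-33,29,.0065)))
```

```text
0.039366814565152224 [ 2.52 -6.35  0.13] [ 2.53 -6.35  4.23]
```

Emit:
{"op": "play_rows", "data": {
  "steps": [
    {"travel":[1.3,-2.0,0],"turn":[0,0,0],"claw":0},
    {"travel":[1.2,-2.3,0],"turn":[0,0,0],"claw":0},
    {"travel":[0,-2.05,0.2],"turn":[0,0,0],"claw":0},
    {"travel":[0,0,2.0],"turn":[0,0,0],"claw":0},
    {"travel":[0,0,1.5],"turn":[0,0,0],"claw":0},
    {"travel":[0,0,0.5],"turn":[0,0,0],"claw":0},
    {"travel":[-0.8,0,0],"turn":[0,0,0],"claw":0},
    {"travel":[-0.6,0,0],"turn":[0,0,0],"claw":0},
    {"travel":[-0.6,0,0],"turn":[0,0,0],"claw":0},
    {"travel":[-0.6,0,0],"turn":[0,0,0],"claw":0},
    {"travel":[-0.6,0,0],"turn":[0,0,0],"claw":0},
    {"travel":[-0.6,0,0],"turn":[0,0,0],"claw":0},
    {"travel":[-0.6,0,0],"turn":[0,0,0],"claw":0},
    {"travel":[-0.6,0,-0.05],"turn":[0,0,0],"claw":0},
    {"travel":[-0.6,0,-0.1],"turn":[0,0,0],"claw":0},
    {"travel":[-0.6,0,-0.05],"turn":[0,0,0],"claw":0},
    {"travel":[-0.6,0,0],"turn":[0,0,0],"claw":0},
    {"travel":[-0.6,0,0],"turn":[0,0,0],"claw":0},
    {"travel":[-0.6,0,0],"turn":[0,0,0],"claw":0},
    {"travel":[-0.5,0,0],"turn":[0,0,0],"claw":0}
  ]
}}

```text
time_s: 7.58
tool_pos: [0.4814, 0.2846, 0.0091]
tcp_rot: [0.063, -3.124, 0.006]
force: [-33.1, -1.8, 37.8]
grip_width: -0.0001
grasp_force: 25.3
```

Emit:
{"op": "play_rows", "data": {
  "steps": [
    {"travel":[-0.4,0,0],"turn":[0,0,0],"claw":0},
    {"travel":[0,0,0],"turn":[0,0,0],"claw":0},
    {"travel":[1,0,0],"turn":[0,0,0],"claw":0},
    {"travel":[2,0,0],"turn":[0,0,0],"claw":0},
    {"travel":[2,0,0],"turn":[0,0,0],"claw":0},
    {"travel":[2,0,0],"turn":[0,0,0],"claw":0},
    {"travel":[3,0,-3],"turn":[0,0,0],"claw":0},
    {"travel":[0,0,-2],"turn":[0,0,-0.13],"claw":0},
    {"travel":[0,0,0],"turn":[0,0,-0.14],"claw":0},
    {"travel":[0,0,0],"turn":[0,0,0],"claw":0}
  ]
}}

```text
time_s: 8.82
tool_pos: [0.394, 0.2815, 0.0585]
tcp_rot: [-0.483, 3.103, 0.0]
force: [-0.4, -0.5, -0.3]
grip_width: -0.0001
grasp_force: 0.0
```

Run:
```python
from h import *
d=np.array([np.cos(.27),np.sin(.27)])*34
print(psi(),rel(P(-57-d[0],-79-d[1],.0475)),bot.get_state()['tool_pos'])
im=eyes.snapshot('scene')[:,:,::-1]
cv2.imwrite('pics/s2.png',cv2.resize(im[200:440,180:440],(780,600),interpolation=cv2.INTER_CUBIC))
```

```text
0.30907689912898473 [  3.2  -11.22   1.1 ] [0.39401418 0.28154684 0.05850755]
```

View pics/s2.png

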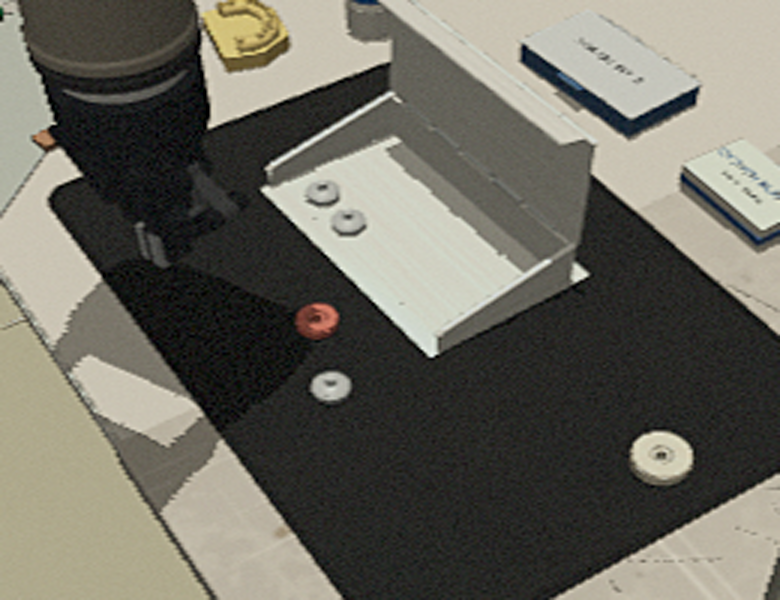

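Both b1 and b2 are in the pan, with the wheel untouched. The fingertips caught the ramp at about 38 N, so I'll go higher next time. First I'll check depths.

Run:
```python
from h import *
def mf(u,v,z):
    q=px2w('scene',180+u/3,200+v/2.5,z)[:2]-m; return (1000*q@np.array([ex,ey]).T).round(1)
print('b1',mf(323,195,.011),'b2',mf(349,224,.011),'w',mf(318,319,.012),'b3',mf(331,389,.008),'mouthR',mf(432,356,.003),'mouthL',mf(262,188,.003))
```

```text
b1 [27.7 56.8] b2 [25.5 25. ] w [-34.  -33.6] b3 [-56.4 -80.9] mouthR [  4.2 -89.6] mouthL [ 4.  90.5]
```

Emit:
{"op": "play_rows", "data": {
  "steps": [
    {"travel":[1.6,-2.5,0],"turn":[0,0,0],"claw":0},
    {"travel":[1.6,-3,0],"turn":[0,0,0],"claw":0},
    {"travel":[0,-3,0],"turn":[0,0,0],"claw":0},
    {"travel":[0,-2.7,1.1],"turn":[0,0,0],"claw":0},
    {"travel":[0,0,2.0],"turn":[0,0,0],"claw":0},
    {"travel":[0,0,1.5],"turn":[0,0,0],"claw":0},
    {"travel":[0,0,0.6],"turn":[0,0,0],"claw":0},
    {"travel":[0,0,0],"turn":[0,0,0],"claw":0},
    {"travel":[-0.7,0,0],"turn":[0,0,0],"claw":0},
    {"travel":[-0.6,0,0],"turn":[0,0,0],"claw":0},
    {"travel":[-0.6,0,0],"turn":[0,0,0],"claw":0},
    {"travel":[-0.6,0,0],"turn":[0,0,0],"claw":0},
    {"travel":[-0.6,0,0],"turn":[0,0,0],"claw":0},
    {"travel":[-0.6,0,0],"turn":[0,0,0],"claw":0},
    {"travel":[-0.6,0,0],"turn":[0,0,0],"claw":0},
    {"travel":[-0.6,0,0],"turn":[0,0,0],"claw":0}
  ]
}}

```text
time_s: 10.88
tool_pos: [0.4449, 0.1802, 0.0063]
tcp_rot: [-0.485, 3.103, 0.0]
force: [-0.3, 0.2, 1.3]
grip_width: -0.0004
grasp_force: 0.1
```

Emit:
{"op": "play_rows", "data": {
  "steps": [
    {"travel":[-0.6,0,0],"turn":[0,0,0],"claw":0},
    {"travel":[-0.6,0,0],"turn":[0,0,0],"claw":0},
    {"travel":[-0.6,0,0],"turn":[0,0,0],"claw":0},
    {"travel":[-0.6,0,0],"turn":[0,0,0],"claw":0},
    {"travel":[-0.6,0,0],"turn":[0,0,0],"claw":0},
    {"travel":[-0.5,0,0],"turn":[0,0,0],"claw":0}
  ]
}}

```text
time_s: 11.62
tool_pos: [0.4778, 0.1908, 0.0063]
tcp_rot: [-0.485, 3.104, 0.0]
force: [-0.9, -1.0, 0.8]
grip_width: 0.0001
grasp_force: 0.3
```

Run:
```python
from h import *
s=bot.get_state();print(s['tool_pos'],s['force'],(1000*(s['tool_pos'][:2]-m)@np.array([ex,ey]).T).round(1))
```

```text
[0.47782491 0.19078492 0.0063011 ] [-0.87841938 -1.00026847  0.8331795 ] [ -8.6 -65.5]
```

Emit:
{"op": "play_rows", "data": {
  "steps": [
    {"travel":[-0.4,0,-0.05],"turn":[0,0,0],"claw":0},
    {"travel":[-0.4,0,-0.05],"turn":[0,0,0],"claw":0},
    {"travel":[-0.4,0,-0.05],"turn":[0,0,0],"claw":0},
    {"travel":[-0.4,0,0],"turn":[0,0,0],"claw":0},
    {"travel":[-0.4,0,0],"turn":[0,0,0],"claw":0},
    {"travel":[0,0,0],"turn":[0,0,0],"claw":0}
  ]
}}

```text
time_s: 12.38
tool_pos: [0.4969, 0.1969, 0.0078]
tcp_rot: [-0.485, 3.103, 0.0]
force: [1.0, 0.5, 0.6]
grip_width: -0.0002
grasp_force: 0.0
```

Emit:
{"op": "play_rows", "data": {
  "steps": [
    {"travel":[1,0,0],"turn":[0,0,0],"claw":0},
    {"travel":[2,0,0],"turn":[0,0,0],"claw":0},
    {"travel":[2,0,0],"turn":[0,0,0],"claw":0},
    {"travel":[2,0,-2],"turn":[0,0,0],"claw":0},
    {"travel":[0,0,-5],"turn":[0,0,0.13],"claw":0},
    {"travel":[0,0,-5],"turn":[0,0,0.14],"claw":0},
    {"travel":[0,0,-5],"turn":[0,0,0],"claw":0},
    {"travel":[0,0,-5],"turn":[0,0,0],"claw":0},
    {"travel":[0,0,0],"turn":[0,0,0],"claw":0}
  ]
}}

```text
time_s: 13.5
tool_pos: [0.431, 0.1757, 0.2313]
tcp_rot: [-0.063, 3.133, 0.003]
force: [-0.0, -0.6, -0.7]
grip_width: 0.0001
grasp_force: 0.0
```

Run:
```python
from h import *
print(psi(),bot.get_state()['time_s'])
for n,p in [('behind hi',P(155,0,.24)),('behind low',P(155,0,.125))]: print(n,p,rel(p))
im=eyes.snapshot('scene')[:,:,::-1]
cv2.imwrite('pics/s3.png',cv2.resize(im[180:420,180:440],(780,600),interpolation=cv2.INTER_CUBIC))
```

```text
0.04030587582916785 13.5
behind hi [0.6385605 0.2630325 0.24     ] [-21.1    7.89  -0.7 ]
behind low [0.6385605 0.2630325 0.125    ] [-21.01   7.87  10.8 ]
```

View pics/s3.png

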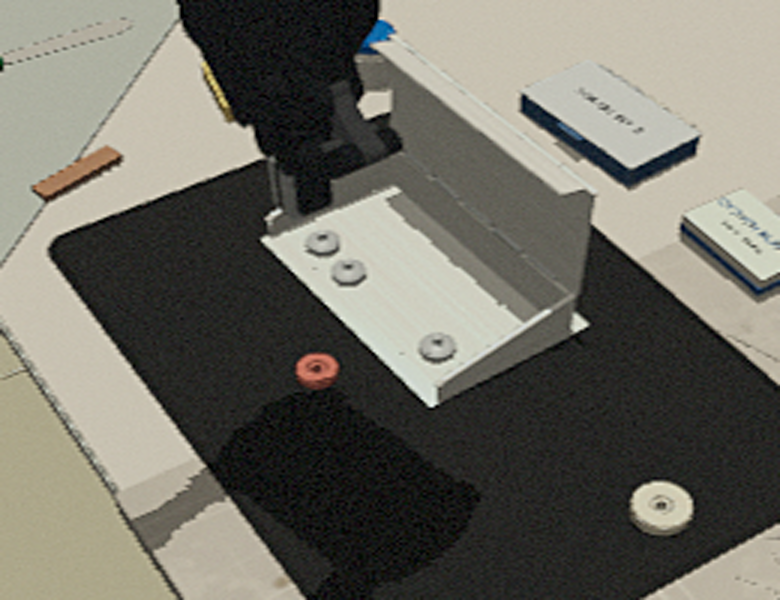

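All three buttons lie well inside the pan, at crop (322,241), (348,271) and (437,347), and the cover is still open. Next I'll check the cover's edge and clearance before going behind it.

Run:
```python
from h import *
for u,v in [(300,66),(712,45)]:
    for z in (.146,.15):
        q=px2w('top',240+u/4,205+v/4,z)[:2]-m; print((1000*q@np.array([ex,ey]).T).round(1))
for p in [P(155,0,.24),P(155,0,.45),P(155,0,.6),P(195,-43,.3)]: print(p.round(2),w2px('top',p),w2px('scene',p))
```

```text
[104.9  93.2]
[104.  93.]
[105.9 -91. ]
[105.1 -90.4]
[0.64 0.26 0.24] (np.float64(368.2326354523895), np.float64(176.55383579394908)) (np.float64(369.49657111362035), np.float64(167.8976527301927))
[0.64 0.26 0.45] (np.float64(377.404540871941), np.float64(125.01072175622782)) (np.float64(380.13295658588277), np.float64(33.045069685283124))
[0.64 0.26 0.6 ] (np.float64(388.8803888014521), np.float64(60.52020299777524)) (np.float64(391.4144317635438), np.float64(-109.98623284055753))
[0.68 0.22 0.3 ] (np.float64(397.1573163697999), np.float64(138.17261896820148)) (np.float64(412.6085873608998), np.float64(139.4263830930999))
```

Emit:
{"op": "play_rows", "data": {
  "steps": [
    {"travel":[-2.5,1.5,0],"turn":[0,0,0],"claw":0},
    {"travel":[-3.5,2,0],"turn":[0,0,0],"claw":0},
    {"travel":[-3.5,2,0],"turn":[0,0,0],"claw":0},
    {"travel":[-3.5,2,0],"turn":[0,0,0],"claw":0},
    {"travel":[-3.5,1.9,0],"turn":[0,0,0],"claw":0},
    {"travel":[-3.1,0,0],"turn":[0,0,0],"claw":0},
    {"travel":[0,0,0],"turn":[0,0,0],"claw":0}
  ]
}}

```text
time_s: 14.42
tool_pos: [0.6222, 0.2767, 0.2239]
tcp_rot: [0.062, -3.136, 0.002]
force: [-0.7, -0.4, -1.4]
grip_width: 0.0
grasp_force: 0.0
```

Emit:
{"op": "play_rows", "data": {
  "steps": [
    {"travel":[0,0,3.5],"turn":[0,0,0],"claw":0},
    {"travel":[0,0,3.5],"turn":[0,0,0],"claw":0},
    {"travel":[0,0,3],"turn":[0,0,0],"claw":0},
    {"travel":[0,0,0],"turn":[0,0,0],"claw":0}
  ]
}}

```text
time_s: 14.92
tool_pos: [0.6189, 0.2764, 0.1241]
tcp_rot: [0.063, -3.133, 0.003]
force: [0.5, 0.2, 1.0]
grip_width: 0.0001
grasp_force: 0.0
```

Run:
```python
from h import *
s=bot.get_state();print(s['time_s'],s['tool_pos'],psi(),s['force'],(1000*(s['tool_pos'][:2]-m)@np.array([ex,ey]).T).round(1))
# corner path: cover outer surface pt at radius r, angle th above shut; TCP = corner+11 in x
prev=None
for th in [1.85,1.6,1.35,1.1,.85,.6,.4,.2,0]:
    a=th-.245; r=80
    x=102-r*np.cos(a); z=.049+r/1000*np.sin(a)
    off=11*np.sin(max(a,0))
    print(th,round(x+off,1),round(z,4))
```

```text
14.925 [0.61885341 0.27636567 0.12412679] 0.0402697921639703 [0.46126718 0.17738455 1.04983731] [135.9  14.1]
1.85 115.7 0.129
1.6 95.6 0.1271
1.35 75.9 0.1205
1.1 57.8 0.1094
0.85 42.5 0.0945
0.6 30.8 0.0768
0.4 24.7 0.0614
0.2 22.1 0.0454
0 24.4 0.0296
```

Emit:
{"op": "play_rows", "data": {
  "steps": [
    {"travel":[1.5,0,0],"turn":[0,0,0],"claw":0},
    {"travel":[1.3,0,0],"turn":[0,0,0],"claw":0},
    {"travel":[1.2,0,0],"turn":[0,0,0],"claw":0},
    {"travel":[1.0,0,0.2],"turn":[0,0,0],"claw":0},
    {"travel":[1.0,0,0.3],"turn":[0,0,0],"claw":0},
    {"travel":[0.9,0,0.5],"turn":[0,0,0],"claw":0},
    {"travel":[0.9,0,0.6],"turn":[0,0,0],"claw":0},
    {"travel":[0.8,0,0.7],"turn":[0,0,0],"claw":0},
    {"travel":[0.8,0,0.8],"turn":[0,0,0],"claw":0},
    {"travel":[0.6,0,0.8],"turn":[0,0,0],"claw":0},
    {"travel":[0.5,0,0.9],"turn":[0,0,0],"claw":0},
    {"travel":[0.3,0,0.8],"turn":[0,0,0],"claw":0},
    {"travel":[0.3,0,0.8],"turn":[0,0,0],"claw":0},
    {"travel":[0.3,0,0.8],"turn":[0,0,0],"claw":0},
    {"travel":[0.2,0,0.8],"turn":[0,0,0],"claw":0},
    {"travel":[0,0,0],"turn":[0,0,0],"claw":0}
  ]
}}

```text
time_s: 16.92
tool_pos: [0.5053, 0.2724, 0.047]
tcp_rot: [0.063, -3.139, 0.001]
force: [0.5, -0.4, -0.1]
grip_width: -0.0002
grasp_force: 0.0
```

Run:
```python
from h import *
s=bot.get_state();print(s['time_s'],s['tool_pos'],s['force'],(1000*(s['tool_pos'][:2]-m)@np.array([ex,ey]).T).round(1))
im=eyes.snapshot('scene')[:,:,::-1]
cv2.imwrite('pics/s4.png',cv2.resize(im[180:420,180:440],(780,600),interpolation=cv2.INTER_CUBIC))
```

```text
16.925 [0.50529659 0.27236149 0.04697837] [ 0.51718279 -0.41625384 -0.12209447] [22.2 14.9]
```

View pics/s4.png

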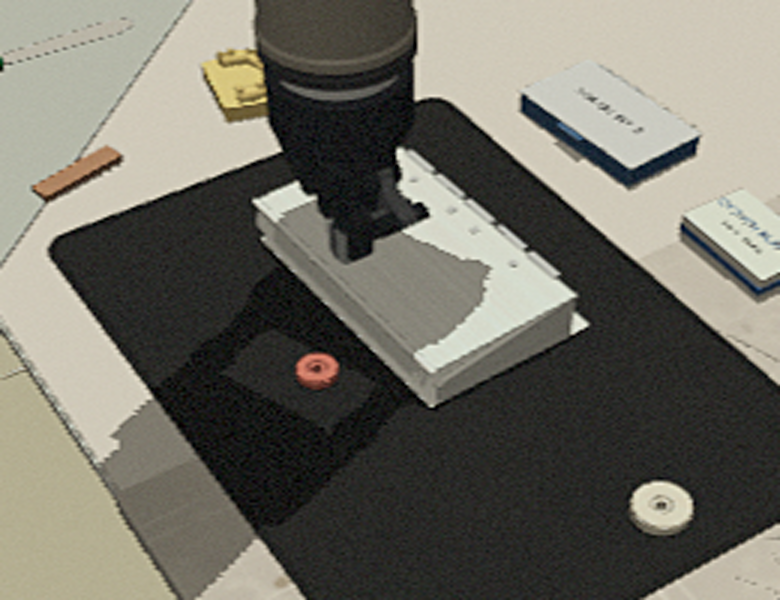

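The cover is nearly shut, with the fingertips on top at crop (345,255). I'll press it down the rest of the way, watching the force.

Emit:
{"op": "play_rows", "data": {
  "steps": [
    {"travel":[0,0,0.5],"turn":[0,0,0],"claw":0},
    {"travel":[0,0,0.5],"turn":[0,0,0],"claw":0},
    {"travel":[0,0,0.3],"turn":[0,0,0],"claw":0},
    {"travel":[0,0,0.2],"turn":[0,0,0],"claw":0},
    {"travel":[0,0,0],"turn":[0,0,0],"claw":0}
  ]
}}

```text
time_s: 17.6
tool_pos: [0.5058, 0.2725, 0.0326]
tcp_rot: [0.063, -3.14, 0.0]
force: [-0.4, 0.4, 0.2]
grip_width: 0.0001
grasp_force: 0.0
```

Emit:
{"op": "play_rows", "data": {
  "steps": [
    {"travel":[0,0,0.1],"turn":[0,0,0],"claw":0},
    {"travel":[0,0,0.1],"turn":[0,0,0],"claw":0},
    {"travel":[0,0,0],"turn":[0,0,0],"claw":0}
  ]
}}

```text
time_s: 17.98
tool_pos: [0.5061, 0.2726, 0.0316]
tcp_rot: [-0.063, 3.14, 0.0]
force: [-2.1, -1.6, 6.8]
grip_width: 0.0003
grasp_force: 3.4
```

Emit:
{"op": "play_rows", "data": {
  "steps": [
    {"travel":[0,0,0.1],"turn":[0,0,0],"claw":0},
    {"travel":[0,0,0.1],"turn":[0,0,0],"claw":0},
    {"travel":[0,0,0],"turn":[0,0,0],"claw":0},
    {"travel":[0,0,0],"turn":[0,0,0],"claw":0}
  ]
}}

```text
time_s: 18.48
tool_pos: [0.5063, 0.2727, 0.0312]
tcp_rot: [-0.063, 3.139, 0.001]
force: [-6.0, -2.4, 19.4]
grip_width: 0.0001
grasp_force: 9.9
```

Emit:
{"op": "play_rows", "data": {
  "steps": [
    {"travel":[0,0,-1],"turn":[0,0,0],"claw":0},
    {"travel":[0,0,-4],"turn":[0,0,0],"claw":0},
    {"travel":[3,0,-5],"turn":[0,0,0],"claw":0},
    {"travel":[4,0,-4],"turn":[0,0,0],"claw":0},
    {"travel":[5,0,0],"turn":[0,0,0],"claw":0},
    {"travel":[0,0,0],"turn":[0,0,0],"claw":0}
  ]
}}

```text
time_s: 19.23
tool_pos: [0.383, 0.2675, 0.1693]
tcp_rot: [0.066, -3.14, 0.0]
force: [1.1, 0.9, 0.3]
grip_width: -0.0001
grasp_force: 0.0
```

Run:
```python
from h import *
im=eyes.snapshot('scene')[:,:,::-1]
cv2.imwrite('pics/s5.png',cv2.resize(im[220:370,220:400],(720,600),interpolation=cv2.INTER_CUBIC))
```

```text
(no output)
```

View pics/s5.png

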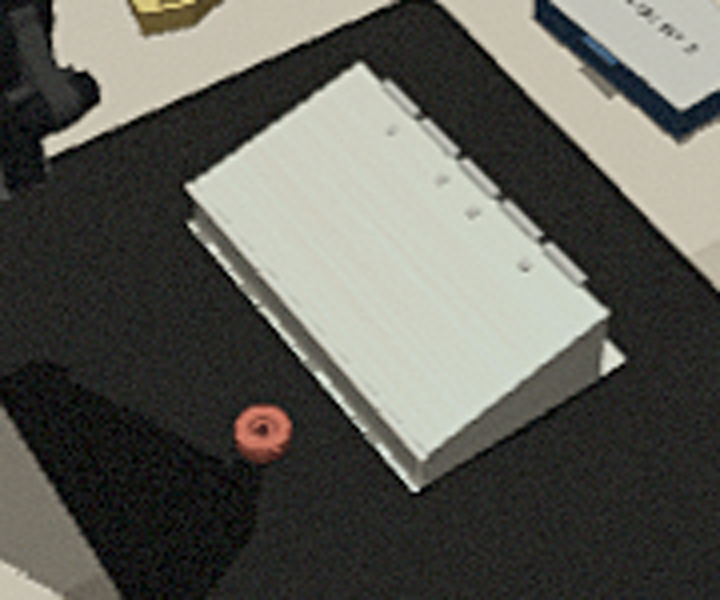

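The cover is fully shut, lying flat on the side walls, and the wheel hasn't moved.

```bash
python3 -c "
from station import workorder
print(workorder.job_done())"
```

```text
the job is handed in; nothing more can be done
None
```

I swept all three buttons into the pan, pressed the cover shut and handed the job in at about 19 s; no verdict came back, but the last picture showed the cover down flat and the small wheel still in place.

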